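Measure the candle bore with a telescoping gauge

TASK

Measure the bore of the square wooden candle block with the telescoping gauge: lift the gauge out of its rest, lower it into the bore until its cross bar sits on the top of the block, release the lock so that the plungers spring out to the wall, and lock it again in the bore. Then draw the locked gauge out and hang it upright in its rest again, keeping the reading. Leave the candles, cones and glue on the table where they stand.

Things in the scene. Friction and masses are not known exactly. Their poses are not given: they have to be found in the camera images.
- gauge: Telescoping bore gauge, bare steel, loose, about 0.25 kg, upright, at first hanging in its rest, plungers in, lock on. Origin: centre of the underside of its flat cross bar, z up. Bar 100 mm along x, 28 along y, 10 thick. Below it a round stem with a cross head 22 mm thick, 36 mm long along y, lowest point z -43 mm; above it the handle with the lock rocker on top.
- handle (a point): Grip point on the gauge's dark handle column, on its axis, 60 mm above the gauge's origin. The column is 30 mm (gauge x) by 28 mm (gauge y), from 10 to 86 mm above the origin: grip it across y from above, so that the fingers straddle the rocker, whose highest point is 113 mm above the origin.
- head (a point): Middle of the cross head at the foot of the gauge, 32 mm below the gauge's origin, on the plungers' axis. A plunger of 16 mm diameter with a round nose comes out of each end, along the gauge's +y and -y; over the noses they measure 40 mm when fully in.
- plunger (a joint): How far each of the two plungers has come out, in m: 0 fully in (40 mm over the noses), 0.012 fully out (64 mm); about 0.002 at the start. Both move alike. While the lock is off an inner spring (about 2.5 N) drives them out slowly, taking about a second; in the bore they stop at about 0.0085 to 0.009. The lock cannot drive them back. The rocker shifts along gauge y with the +y plunger.
- lock (a joint): Angle of the lock rocker in rad. About 0 (down to -0.1): locked, plain end (at the gauge's +x) down, plungers braked. About 0.3: released, stud end (at -x) down. It stays where it is left. To lock, press the plain end down until it stops, with 10 to 20 N so that the brake bites. The rocker is 74 mm long along the gauge's x, 14 mm wide, pivot 96 mm above the gauge's origin.
- lock_end (a point): Middle of the top of the rocker's plain flat end, 28 mm from the pivot on the gauge's +x side; press down here to lock. It moves about 8 mm between locked and released.
- release_end (a point): Top of the round stud (14 mm across) on the rocker's other end, 28 mm from the pivot on the gauge's -x side; press down here, until it stops, to release: about 7 to 12 N move it. It moves about 8 mm.
- bore (a point): Centre of the mouth of the bore to be measured, in the top face of the square wooden candle block. The bore is 56 mm in diameter and goes right through; z up.
- block: Square wooden candle block, 120 by 120 by 80 mm high, fixed to the table, one upright bore in the middle. Origin: centre of its underside.
- round_stand: Turned round wooden candle stand, about 108 mm across and 70 mm high, with a wider cup (72 mm); fixed; not to be measured. Origin: centre of its underside.
- rest: Dark wooden rest of the gauge, fixed: base 110 by 70 mm and two cheeks, 20 mm thick, whose tops are 70 mm above the table, 64 mm apart, one at each end of its x. The gauge's bar lies along the rest's x across both cheeks (either way round), between lips 8 mm high whose inner faces are 40 mm apart, head and plungers hanging free between the cheeks. Origin: centre of its underside.
- seat (a point): Point on the rest where the gauge's origin belongs: midway between the cheeks, at the height of their tops, 70 mm above the table.
- candle_tall: White pillar candle, 58 mm across, 110 mm high, loose. Origin: centre of its foot.
- candle_short: White pillar candle, 58 mm across, 70 mm high, loose. Origin: centre of its foot.
- cone_a: Pine cone, about 56 mm across and 60 mm high, loose, near the robot on its left. Origin: centre of its foot.
- cone_b: Pine cone like it, near the robot on its right.
- cone_c: Pine cone like it, on the far part of the table.
- glue: Glue bottle, 44 mm across, 110 mm high, loose. Origin: centre of its foot.
There are look-alikes about, which are no part of the job. Leave any green or purple look-alike of the gauge alone.

How it is judged:
On the way, in this order (a step that is already met when the one before it is completed fails the run):
1. the gauge sits in the bore, its bar on the block, plungers still in (horizontal distance between gauge and bore below 0.012 m and z of gauge in the frame of bore between -0.004 and 0.004 m and angle between gauge's own z axis and vertical below 0.08 rad and value of joint plunger below 0.004 m), for 0.2 s.
2. the lock is off and the plungers have sprung out to the bore's wall (horizontal distance between gauge and bore below 0.012 m and z of gauge in the frame of bore between -0.004 and 0.004 m and angle between gauge's own z axis and vertical below 0.08 rad and value of joint plunger between 0.0075 and 0.0101 m and value of joint lock above 0.15 rad), for 0.2 s.
3. the gauge is locked again while it sits in the bore (horizontal distance between gauge and bore below 0.012 m and z of gauge in the frame of bore between -0.004 and 0.004 m and angle between gauge's own z axis and vertical below 0.08 rad and value of joint plunger between 0.0075 and 0.0101 m and value of joint lock below 0.08 rad), for 0.2 s.
4. the locked gauge is drawn out of the bore with its reading (value of joint plunger between 0.0075 and 0.0101 m and value of joint lock below 0.08 rad and z of gauge in the frame of bore above 0.05 m), for 0.1 s.
At the end, for the whole second after the job is handed in: The gauge hangs upright in its rest (within 12 mm of the seat, bar within 4 mm of the cheeks' tops, tilt under 0.1 rad), at rest and let go, locked (lock under 0.08 rad), each plunger still out by 7.5 to 10.1 mm, as it was in the bore (horizontal distance between gauge and seat below 0.012 m and z of gauge in the frame of seat between -0.004 and 0.004 m and angle between gauge's own z axis and vertical below 0.1 rad and linear speed of gauge below 0.02 m/s and value of joint plunger between 0.0075 and 0.0101 m and value of joint lock below 0.08 rad); the robot touches nothing.
It fails at once if a candle, cone or the glue is shifted by more than 30 mm (distance of any of candle_tall, candle_short, cone_a, cone_b, cone_c, glue from where it was at the start of the episode above 0.03 m).
It also fails if it takes over 72 s, if anything falls off the work surface, if the arm or the gripper's body presses on something with over 40 N, if the wrist force passes 120 N, or if a joint passes its speed limit or range.

ROBOT

A 6-joint arm with a two-finger parallel gripper is mounted at the origin on the work surface. World frame = base frame: x ahead of the robot, y to its left, z up, the work surface at z = 0. Lengths are in m, angles in rad, forces in N, time in s.
With the tool pointing down it reaches from about 0.35 to 0.85 m from the base axis. Payload 8.1 kg.
Tool frame: the origin (TCP) lies at the centre of the arm's flange, where the gripper is bolted on; the fingertips stand 186 mm ahead of it and the grasp point (between the pads) lies 167 mm ahead of it; z points along the fingers, y is the line along which they close (so a half turn about z gives the same grasp; the last joint's range is limited). The gripper opens to 93 mm and grips with 3 to 60 N. Pads are 15 mm wide; open, the fingers measure 128 mm over their backs; the gripper's body (75 mm by 188 mm) begins 65 mm behind the grasp point.
Start: joints at [1.053, 0.13, 1.488, -0, 1.523, -0.085], TCP at [0.252, 0.545, 0.405] pointing down, gripper open.
Joint ranges: [-2.96, 2.96], [-0.89, 2.26], [0.02, 2.5], [-1.34, 4.48], [0, 2.73], [-2.66, 2.66]. Speed limits (rad/s): [2.39, 2.39, 2.79, 3.14, 3.14, 3.14].

INTERFACE

Orientations are given as a rotation vector (axis times angle).
In Python, from plant import robot gives the robot as it stands.
- The arm moves only by the tool apply_moves, never from a script. Its argument "series" is a list of rows, each a list of 2 entries, a list of its own where there are three numbers: the shift along the tool's x, y, z in mm, then the turn, a rotation vector about the tool's x, y, z in rad. A call has 1 to 12 rows; each row shifts and turns the commanded pose from where the row before left it, along the tool's axes as they then stand; what a row does not reach is not made up. A row lasts 1/12 s, in which the tool goes at most 41.7 mm and 7.16 degrees, less where a joint would pass 70% of its speed; a pose out of reach is approached as far as the arm can. A call is refused whole if a number of a shift passes 41.7 or a number of a turn 0.125, either way. A call with a gripper value outside its range is refused whole. "claw" is the opening, from 0 (shut) to 1 (fully open), set as the call begins (left out, the last holds). The fingers move at their own pace and stop on an object; "newtons" is the grip in N (left out, the last holds). Time passes only in rows, so rows that do not move let the fingers close. It gives the time, the measured TCP pose, the force, the opening and the grip force at its end, in the units of the state.
- robot.read_state(): the state, without advancing time (a new reading comes with each control period).
- robot.read_camera(name): name is "scene" or "top" or "wrist"; returns (picture, depth): 420x560x3 uint8, blue, green, red; 420x560 float32, m along the optical axis (not along the pixel's ray), 0 where there is no reading.
- robot.calibration(name): a dict with "fx", "fy", "cx", "cy" (pixels), "extrinsics" (4x4, takes a point from world to camera coordinates). Camera axes: x right, y down, z forward; pixel columns grow to the right and rows downward; lengths in m; the calibration is good to about 2 mm. A picture is of the moment at which its call begins: read the wrist's pose just before it. calibration takes no time and is no camera call; for the wrist camera it gives the pose at the moment of the call.
- robot.close_job(): hands the job in; it is judged then, once.
The state is a dict: "t": time; "q": joint angles; "dq": joint speeds; "joint_torque": joint torques, N m; "tool_pos": TCP position; "orientation": TCP orientation; "force": force on the tool from outside, world axes, zero at the start; "wrist_torque": the same for the moment, N m; "opening": finger opening in m; "gripper_force": force on a finger pad.
Only numpy, scipy, OpenCV 4.12 (cv2) and the standard library are available. Lean on these libraries where they do the work, as an engineer would, in place of code of your own. Each camera call takes 0.05 s, during which the arm holds its last target. There are 200 camera calls.

## Working session

There is one attempt and no reset: what is moved stays moved. The work goes in short steps, Python scripts to look and compute and a tool call to move; the robot and the scene stay as the last step left them, time stands still between calls to the robot, and variables do not carry over. Pictures are saved under pics/ and viewed, at most 10 in all, crops included, and the job is handed in when it is done.

Besides the shell and the picture viewer there is one more tool, called after "Emit:" as name(argument=value, ...) on one line, values as JSON. apply_moves: Moves the arm, as the interface text tells. Its arguments: {"type":"object","properties":{"series":{"type":"array"},"claw":{"type":"number"},"newtons":{"type":"number"}},"required":["series"]}

```bash
mkdir -p pics; ls
python3 - <<'E'
from plant import robot
import cv2,numpy as np
s=robot.read_state();print({k:np.round(v,3) for k,v in s.items()})
for n in["top","scene"]:
    im,d=robot.read_camera(n);cv2.imwrite(f"pics/{n}0.png",im);np.save(f"pics/{n}0.npy",d)
    c=robot.calibration(n);print(n,c["fx"],c["cx"],c["cy"],np.round(c["extrinsics"],3).tolist())
E
```

```text
pics
{'t': np.float64(0.0), 'q': array([ 1.053,  0.131,  1.489, -0.   ,  1.523, -0.085]), 'dq': array([ 0.001,  0.001, -0.001,  0.001,  0.   ,  0.001]), 'joint_torque': array([-1.0000e-03, -5.5982e+01, -4.9177e+01,  7.7000e-02,  3.5000e-02,
       -0.0000e+00]), 'tool_pos': array([0.252, 0.544, 0.404]), 'orientation': array([-6.740e-01, -3.068e+00,  3.000e-03]), 'force': array([ 0.717, -0.353, -0.429]), 'wrist_torque': array([ 0.009,  0.024, -0.025]), 'gripper_force': np.float64(0.0), 'opening': np.float64(0.093)}
top 435.3169683037294 285.3661735728417 206.07289436847532 [[-0.01, -1.0, 0.001, 0.037], [-0.994, 0.01, -0.104, 0.507], [0.104, -0.002, -0.995, 1.147], [0.0, 0.0, 0.0, 1.0]]
scene 535.0282090102382 278.4679504995358 205.65021274104885 [[0.488, 0.873, -0.003, -0.248], [0.707, -0.397, -0.585, -0.271], [-0.512, 0.284, -0.811, 1.717], [0.0, 0.0, 0.0, 1.0]]
```

View pics/top0.png

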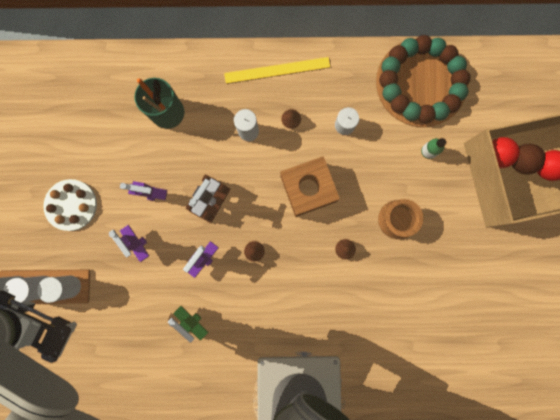

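View pics/scene0.png

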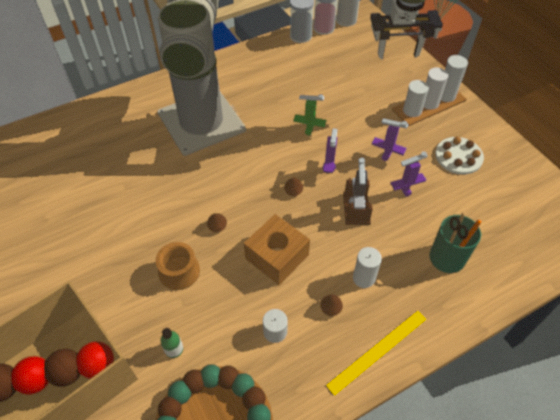

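The top view shows the steel gauge in its dark rest at about (208,198), the block's bore at (309,186), and purple look-alikes at (202,260), (147,190) and (130,243). The green one is at (188,322).

```bash
cat > h.py <<'E'
import cv2,numpy as np
from plant import robot
def ray(n,uv,z,c=None):
    c=c or robot.calibration(n);E=np.array(c["extrinsics"]);R,t=E[:3,:3],E[:3,3]
    o=-R.T@t;uv=np.atleast_2d(uv).astype(float)
    d=np.c_[(uv[:,0]-c["cx"])/c["fx"],(uv[:,1]-c["cy"])/c["fy"],np.ones(len(uv))]@R
    return o+d*((z-o[2])/d[:,2])[:,None]
def cloud(n,d,c=None):
    c=c or robot.calibration(n);E=np.array(c["extrinsics"]);R,t=E[:3,:3],E[:3,3]
    v,u=np.mgrid[:d.shape[0],:d.shape[1]]
    P=np.dstack([(u-c["cx"])/c["fx"]*d,(v-c["cy"])/c["fy"]*d,d])
    return (P-t)@R
E
python3 - <<'E'
from h import *
im=cv2.imread("pics/top0.png");d=np.load("pics/top0.npy");P=cloud("top",d)
a=cv2.resize(im[160:235,165:240],(400,400),interpolation=cv2.INTER_CUBIC)
si=cv2.imread("pics/scene0.png")
b=cv2.resize(si[150:230,320:400],(400,400),interpolation=cv2.INTER_CUBIC)
cv2.imwrite("pics/c0.png",np.hstack([a,b]))
print("bore",ray("top",[309,186],.08))
# block top
m=np.zeros(d.shape,bool);m[150:225,270:350]=1
m&=abs(P[...,2]-.08)<.012
r=cv2.minAreaRect(P[m][:,:2].astype(np.float32));print("block",r)
m=np.zeros(d.shape,bool);m[165:232,175:240]=1
for lo,hi in[(.065,.09),(.12,.19)]:
    q=P[m&(P[...,2]>lo)&(P[...,2]<hi)];print(lo,len(q),q.mean(0),cv2.minAreaRect(q[:,:2].astype(np.float32)))
E
```

```text
bore [[ 0.5536612  -0.02980881  0.08      ]]
block ((0.5557560920715332, -0.031124942004680634), (0.12057878077030182, 0.12020175158977509), 19.386171340942383)
0.065 481 [0.52541159 0.23646381 0.0781053 ] ((0.5289738774299622, 0.23976550996303558), (0.06420940905809402, 0.1039464920759201), 60.683223724365234)
0.12 293 [0.52478107 0.23462715 0.1641976 ] ((0.526929497718811, 0.23738215863704681), (0.028398849070072174, 0.0728035494685173), 60.2868766784668)
```

View pics/c0.png

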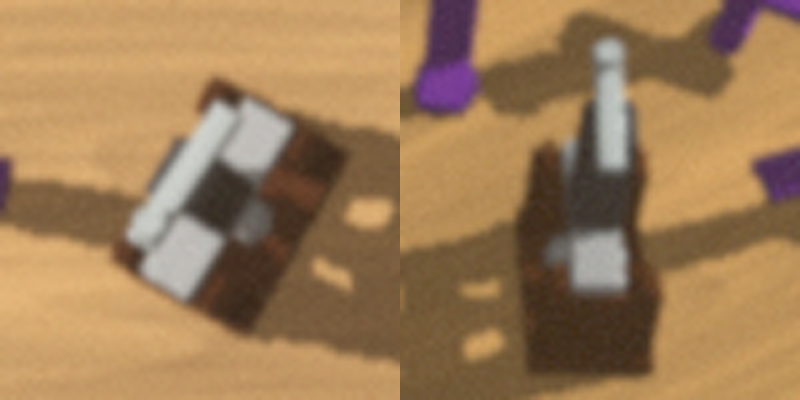

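The crop shows the stud end of the rocker toward the robot and left (crop 140,230). So gauge +x points to world (+x,-y), a yaw of about -30°. The wooden block's mouth is clear.

```bash
cat >> h.py <<'E'
from scipy.spatial.transform import Rotation as Ro
def go(x,y,z,yaw=None):
    "total shift (mm, tool axes) and turn to pose tool x along yaw (deg), tool down"
    s=robot.read_state();R=Ro.from_rotvec(s["orientation"]);M=R.as_matrix();p=s["tool_pos"]
    print("t",round(s["t"],2),"pos",p.round(4),"yaw",np.degrees(np.arctan2(M[1,0],M[0,0])).round(2),"F",s["force"].round(1),"open",s["opening"].round(4),"grip",s["gripper_force"].round(1))
    print("shift",(R.inv().apply(np.array([x,y,z])-p)*1000).round(1))
    if yaw is not None:
        for k in(0,180):
            a=np.radians(yaw+k);T=np.array([[np.cos(a),np.sin(a),0],[np.sin(a),-np.cos(a),0],[0,0,-1]])
            print("turn",yaw+k,(R.inv()*Ro.from_matrix(T)).as_rotvec().round(4))
E
python3 -c "
from h import *
go(.526,.237,.395,-30)"
```

```text
Traceback (most recent call last):
  File "h.py", line 17, in go
    print("t",round(s["t"],2),"pos",p.round(4),"yaw",np.degrees(np.arctan2(M[1,0],M[0,0])).round(2),"F",s["force"].round(1),"open",s["opening"].round(4),"grip",s["gripper_force"].round(1))
                                                                                                                                   ^^^^^^^^^^^^^^^^^^
AttributeError: 'float' object has no attribute 'round'
```

```bash
sed -i 's/s\["opening"\].round(4)/round(s["opening"],4)/;s/s\["gripper_force"\].round(1)/round(s["gripper_force"],1)/' h.py
python3 -c "
from h import *
go(.526,.237,.395,-30)"
```

```text
t 0.1 pos [0.2515 0.5445 0.4038] yaw 155.2 F [ 0.7 -0.4  0.3] open 0.0931 grip 0.0
shift [-378.1 -164.     9. ]
turn -30 [ 1.0000e-04 -2.6000e-03 -3.0508e+00]
turn 150 [-0.0017 -0.0001  0.0908]
```

Emit:
apply_moves(series=[[[-34.4,-14.9,0.8],[0,0,0]],[[-34.4,-14.9,0.8],[0,0,0]],[[-34.4,-14.9,0.8],[0,0,0]],[[-34.4,-14.9,0.8],[0,0,0]],[[-34.4,-14.9,0.8],[0,0,0]],[[-34.4,-14.9,0.8],[0,0,0]],[[-34.4,-14.9,0.8],[0,0,0]],[[-34.4,-14.9,0.8],[0,0,0]],[[-34.4,-14.9,0.8],[0,0,0]],[[-34.4,-14.9,0.8],[0,0,0]],[[-34.1,-15,0.8],[0,0,0]],[[0,0,0],[0,0,0.09]]], claw=1)

```text
t: 1.1
tool_pos: [0.5293, 0.2322, 0.3951]
orientation: [0.815, 3.033, -0.004]
force: [0.3, -0.3, 0.3]
opening: 0.0931
gripper_force: 0.0
```

Emit:
apply_moves(series=[[[0,0,0],[0,0,0]],[[0,0,0],[0,0,0]]])

```text
t: 1.27
tool_pos: [0.526, 0.2371, 0.3954]
orientation: [-0.81, -3.034, 0.0]
force: [-0.2, 0.0, 0.0]
opening: 0.0928
gripper_force: 0.0
```

Run:
```python
from h import *
go(.526,.237,.395,-30)
c=robot.calibration("wrist");im,d=robot.read_camera("wrist");cv2.imwrite("pics/w1.png",im);np.save("pics/w1.npy",d)
P=cloud("wrist",d,c)
for lo,hi in[(.074,.09),(.145,.16),(.16,.19)]:
    m=(d>0)&(P[...,2]>lo)&(P[...,2]<hi)&(np.hypot(P[...,0]-.526,P[...,1]-.237)<.08);q=P[m]
    if len(q)>20: print(lo,len(q),np.median(q,0).round(4),cv2.minAreaRect(q[:,:2].astype(np.float32)))
```

```text
t 1.27 pos [0.526  0.2371 0.3954] yaw 150.1 F [-0.2  0.   0. ] open 0.0928 grip 0.0
shift [-0.  -0.   0.4]
turn -30 [ 1.7000e-03 -9.0000e-04 -3.1398e+00]
turn 150 [-0.0006 -0.0011  0.0018]
0.074 1463 [0.5005 0.2516 0.0788] ((0.528591513633728, 0.23848795890808105), (0.051903095096349716, 0.10395792871713638), 60.37360763549805)
0.145 631 [0.5265 0.2412 0.1551] ((0.5267334580421448, 0.2367653101682663), (0.02796950750052929, 0.029863260686397552), 58.99721908569336)
0.16 1659 [0.5213 0.2374 0.17  ] ((0.5255677700042725, 0.23531074821949005), (0.013820233754813671, 0.07314647734165192), 59.28218078613281)
```

View pics/w1.png

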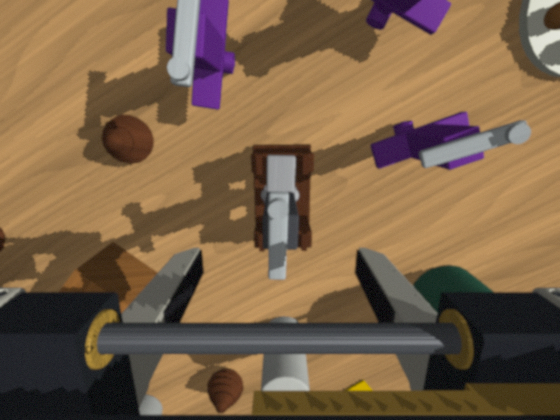

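The wrist view shows the gauge from above at (280,200), aligned with the fingers, with its stud away from the hand at about (278,203). The column axis is (0.5267,0.2368) and the yaw matches, so I descend and grip.

Emit:
apply_moves(series=[[[-0.5,0.5,20],[0,0,0]],[[0,0,25],[0,0,0]],[[0,0,25],[0,0,0]],[[0,0,18],[0,0,0]],[[0,0,10],[0,0,0]],[[0,0,0],[0,0,0]],[[0,0,0],[0,0,0]]])

```text
t: 1.9
tool_pos: [0.5263, 0.2382, 0.2982]
orientation: [-0.809, -3.035, 0.0]
force: [0.0, 0.2, 0.3]
opening: 0.0931
gripper_force: 0.0
```

Emit:
apply_moves(series=[[[0,0,0],[0,0,0]],[[0,0,0],[0,0,0]],[[0,0,0],[0,0,0]],[[0,0,0],[0,0,0]],[[0,0,0],[0,0,0]],[[0,0,0],[0,0,0]],[[0,0,0],[0,0,0]],[[0,0,0],[0,0,0]],[[0,0,0],[0,0,0]]], claw=0, newtons=30)

```text
t: 2.65
tool_pos: [0.5268, 0.2374, 0.2979]
orientation: [-0.812, -3.035, 0.0]
force: [0.1, 0.3, 0.4]
opening: 0.0375
gripper_force: 0.0
```

Run:
```python
from h import *
go(.5537,-.0305,.40,-30)
```

```text
t 2.65 pos [0.5268 0.2374 0.2979] yaw 150.05 F [0.1 0.3 0.4] open 0.0375 grip 0.0
shift [-157.1 -218.7 -102.1]
turn -30 [ 2.0000e-04 -2.0000e-04 -3.1408e+00]
turn 150 [-0.0001 -0.0001  0.0008]
```

Emit:
apply_moves(series=[[[0,0,0],[0,0,0]],[[0,0,0],[0,0,0]],[[0,0,0],[0,0,0]],[[0,0,0],[0,0,0]],[[0,0,0],[0,0,0]]])

```text
t: 3.07
tool_pos: [0.5267, 0.2374, 0.2979]
orientation: [-0.812, -3.035, 0.0]
force: [-0.8, -0.4, -1.1]
opening: 0.0278
gripper_force: 29.8
```

Emit:
apply_moves(series=[[[0,0,-10],[0,0,0]],[[0,0,-20],[0,0,0]],[[0,0,-25],[0,0,0]],[[0,0,-25],[0,0,0]],[[0,0,-22],[0,0,0]],[[0,0,0],[0,0,0]]])

```text
t: 3.57
tool_pos: [0.5278, 0.2378, 0.4062]
orientation: [0.81, 3.028, 0.007]
force: [0.5, -0.4, -1.0]
opening: 0.028
gripper_force: 29.8
```

Emit:
apply_moves(series=[[[-19.6,-27.4,0],[0,0,0]],[[-19.6,-27.4,0],[0,0,0]],[[-19.6,-27.4,0],[0,0,0]],[[-19.6,-27.4,0],[0,0,0]],[[-19.6,-27.4,0],[0,0,0]],[[-19.6,-27.4,0],[0,0,0]],[[-19.6,-27.4,0],[0,0,0]],[[-19.6,-27.4,0],[0,0,0]],[[0,0,0],[0,0,0]],[[0,0,0],[0,0,0]],[[0,0,0],[0,0,0]]])

```text
t: 4.48
tool_pos: [0.5529, -0.0307, 0.3987]
orientation: [-0.813, -3.033, -0.0]
force: [-0.7, 0.7, -2.9]
opening: 0.0282
gripper_force: 29.8
```

Run:
```python
from h import *
go(.5537,-.0305,.40,-30)
c=robot.calibration("wrist");im,d=robot.read_camera("wrist");np.save("pics/w2.npy",d)
P=cloud("wrist",d,c)
m=(d>0)&(abs(P[...,2]-.08)<.008)&(np.hypot(P[...,0]-.555,P[...,1]+.03)<.1)
print("block",cv2.minAreaRect(P[m][:,:2].astype(np.float32)))
g=(d>0)&(P[...,2]>.155)&(P[...,2]<.19)&(np.hypot(P[...,0]-.555,P[...,1]+.03)<.07)
if g.sum()>20: print("bar?",np.median(P[g],0),cv2.minAreaRect(P[g][:,:2].astype(np.float32)))
q=P[(d>0)&(P[...,2]<.07)&(np.hypot(P[...,0]-.555,P[...,1]+.03)<.032)]
print("bore pts",len(q))
im2,_=robot.read_camera("top")
v=np.hstack([im[:,:],]);cv2.imwrite("pics/w2.png",np.vstack([im[:330,60:500],])) 
cv2.imwrite("pics/t2.png",im2)
```

```text
t 4.48 pos [ 0.5529 -0.0307  0.3987] yaw 150.0 F [-0.7  0.7 -2.9] open 0.0282 grip 29.8
shift [-0.6  0.6 -1.3]
turn -30 [-2.9000e-03  3.0000e-04  3.1415e+00]
turn 150 [-0.0002 -0.0019 -0.0001]
block ((0.5554606914520264, -0.032670795917510986), (0.1202678382396698, 0.12025085091590881), 19.32353973388672)
bar? [ 0.52520479 -0.01512743  0.18024055] ((0.5257197022438049, -0.015283800661563873), (0.02801218256354332, 0.03716089203953743), 59.30178451538086)
bore pts 214
```

View pics/w2.png

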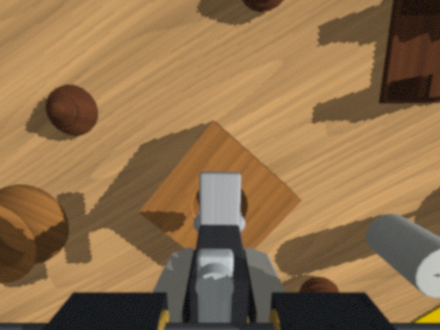

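The view shows the held gauge square over the block, with the bore partly visible under the bar at about (218,205). Block centre averages (0.5555,-0.032), so I correct about 2.6 mm and lower.

Emit:
apply_moves(series=[[[-2.6,0.3,10],[0,0,0]],[[0,0,15],[0,0,0]],[[0,0,15],[0,0,0]],[[0,0,15],[0,0,0]],[[0,0,15],[0,0,0]],[[0,0,10],[0,0,0]],[[0,0,6],[0,0,0]],[[0,0,0],[0,0,0]],[[0,0,0],[0,0,0]]])

```text
t: 5.33
tool_pos: [0.5556, -0.0315, 0.3139]
orientation: [-0.811, -3.035, 0.0]
force: [0.6, 0.4, -2.2]
opening: 0.0278
gripper_force: 29.8
```

Emit:
apply_moves(series=[[[0,0,2],[0,0,0]],[[0,0,1.5],[0,0,0]],[[0,0,1],[0,0,0]],[[0,0,0],[0,0,0]],[[0,0,0],[0,0,0]]])

```text
t: 5.75
tool_pos: [0.5556, -0.0319, 0.3097]
orientation: [0.812, 3.035, 0.0]
force: [0.4, 0.1, -2.6]
opening: 0.028
gripper_force: 29.8
```

Emit:
apply_moves(series=[[[0,0,1],[0,0,0]],[[0,0,0.7],[0,0,0]],[[0,0,0],[0,0,0]],[[0,0,0],[0,0,0]]])

```text
t: 6.08
tool_pos: [0.5557, -0.0319, 0.3079]
orientation: [0.812, 3.034, 0.0]
force: [0.7, 0.9, -1.3]
opening: 0.0278
gripper_force: 29.8
```

Emit:
apply_moves(series=[[[0,0,0],[0,0,0]],[[0,0,0],[0,0,0]],[[0,0,0],[0,0,0]],[[0,0,0],[0,0,0]],[[0,0,0],[0,0,0]],[[0,0,0],[0,0,0]]], claw=0.8)

```text
t: 6.58
tool_pos: [0.5556, -0.0318, 0.3078]
orientation: [0.812, 3.035, 0.0]
force: [-0.4, 0.3, 1.1]
opening: 0.0635
gripper_force: 0.0
```

Emit:
apply_moves(series=[[[0,0,-10],[0,0,0]],[[0,0,-20],[0,0,0]],[[0,0,-25],[0,0,0]],[[0,0,-25],[0,0,0]],[[0,0,-20],[0,0,0]],[[0,0,0],[0,0,0]],[[0,0,0],[0,0,0]]], claw=0.8)

```text
t: 7.17
tool_pos: [0.556, -0.0319, 0.41]
orientation: [0.811, 3.031, 0.001]
force: [-0.6, 0.0, -0.2]
opening: 0.074
gripper_force: 0.0
```

```bash
cat >> h.py <<'E'
def look(n,x,y):
    go(x,y,.4)
    c=robot.calibration("wrist");im,d=robot.read_camera("wrist");cv2.imwrite(f"pics/{n}.png",im)
    P=cloud("wrist",d,c);near=(d>0)&(np.hypot(P[...,0]-x,P[...,1]-y)<.08)
    for k,lo,hi in[("bar",.086,.1),("col",.156,.17),("rocker",.174,.215)]:
        q=P[near&(P[...,2]>lo)&(P[...,2]<hi)]
        if len(q)>20: print(k,len(q),np.median(q,0).round(4),cv2.minAreaRect(q[:,:2].astype(np.float32)))
    ax=np.array([np.cos(np.radians(-30)),np.sin(np.radians(-30))])
    s=(q[:,:2]-[x,y])@ax
    for a in np.arange(-.035,.036,.01):
        w=abs(s-a)<.004
        if w.any(): print("rocker s %.3f z %.4f n %d"%(a,np.median(q[w,2]),w.sum()))
E
python3 -c "
from h import *
look('w3',.5556,-.0318)"
```

```text
t 7.17 pos [ 0.556  -0.0319  0.41  ] yaw 150.05 F [-0.6  0.  -0.2] open 0.074 grip 0.0
shift [ 0.4 -0.1 10. ]
bar 985 [ 0.5279 -0.016   0.0892] ((0.5557619333267212, -0.03252536803483963), (0.027475276961922646, 0.09975679963827133), 59.2554817199707)
col 580 [ 0.5558 -0.0274  0.1651] ((0.5557102560997009, -0.03248682618141174), (0.02749941684305668, 0.029973553493618965), 59.49289321899414)
rocker 1559 [ 0.549  -0.0312  0.1801] ((0.5542610883712769, -0.034128159284591675), (0.013976799324154854, 0.07227504253387451), 58.928741455078125)
rocker s -0.035 z 0.1843 n 194
rocker s -0.025 z 0.1896 n 205
rocker s -0.015 z 0.1816 n 159
rocker s -0.005 z 0.1801 n 180
rocker s 0.005 z 0.1786 n 172
rocker s 0.015 z 0.1769 n 160
rocker s 0.025 z 0.1756 n 142
rocker s 0.035 z 0.1744 n 44
```

View pics/w3.png

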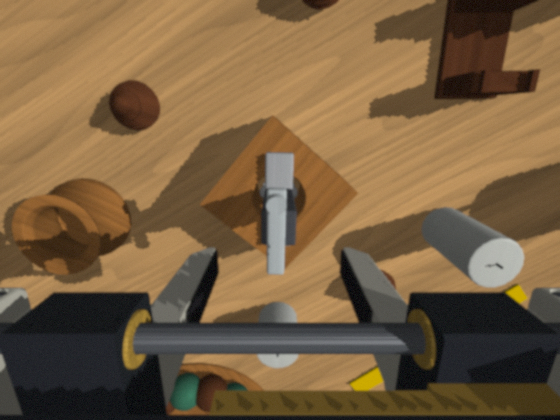

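The gauge sits on the block with its stud at about (275,203), and the block centre at about (278,195). I close the fingers, move over the stud and start down.

Emit:
apply_moves(series=[[[14,-1.4,0],[0,0,0]],[[14.4,-1.4,0],[0,0,0]],[[0,0,0],[0,0,0]],[[0,0,0],[0,0,0]],[[0,0,0],[0,0,0]],[[0,0,0],[0,0,0]],[[0,0,0],[0,0,0]],[[0,0,0],[0,0,0]],[[0,0,10],[0,0,0]],[[0,0,10],[0,0,0]],[[0,0,0],[0,0,0]],[[0,0,0],[0,0,0]]], claw=0, newtons=30)

```text
t: 8.22
tool_pos: [0.5291, -0.02, 0.3861]
orientation: [-0.811, -3.032, 0.001]
force: [0.0, -0.7, -0.6]
opening: 0.0015
gripper_force: 0.0
```

Emit:
apply_moves(series=[[[0,0,4],[0,0,0]],[[0,0,3],[0,0,0]],[[0,0,2],[0,0,0]],[[0,0,2],[0,0,0]],[[0,0,0],[0,0,0]],[[0,0,0],[0,0,0]]])

```text
t: 8.72
tool_pos: [0.5296, -0.0199, 0.377]
orientation: [0.812, 3.035, 0.0]
force: [-0.7, 0.7, 0.9]
opening: 0.0007
gripper_force: 0.7
```

Emit:
apply_moves(series=[[[0,0,1],[0,0,0]],[[0,0,1],[0,0,0]],[[0,0,1],[0,0,0]],[[0,0,0],[0,0,0]]])

```text
t: 9.05
tool_pos: [0.5297, -0.0197, 0.3746]
orientation: [0.811, 3.034, 0.001]
force: [-2.3, 3.4, 7.0]
opening: 0.0002
gripper_force: 3.5
```

Emit:
apply_moves(series=[[[0,0,1],[0,0,0]],[[0,0,1],[0,0,0]],[[0,0,1],[0,0,0]],[[0,0,0],[0,0,0]]])

```text
t: 9.38
tool_pos: [0.5296, -0.0195, 0.3718]
orientation: [0.811, 3.035, 0.002]
force: [-5.6, 4.9, 8.7]
opening: 0.0006
gripper_force: 4.6
```

Emit:
apply_moves(series=[[[0,0,1],[0,0,0]],[[0,0,1],[0,0,0]],[[0,0,0],[0,0,0]]])

```text
t: 9.63
tool_pos: [0.5295, -0.0194, 0.3699]
orientation: [0.811, 3.035, 0.002]
force: [-6.1, 5.1, 10.6]
opening: 0.0009
gripper_force: 5.5
```

Emit:
apply_moves(series=[[[0,0,1],[0,0,0]],[[0,0,1],[0,0,0]],[[0,0,0],[0,0,0]]])

```text
t: 9.88
tool_pos: [0.5298, -0.0194, 0.3685]
orientation: [0.811, 3.034, 0.003]
force: [-5.3, 5.4, 12.6]
opening: 0.0007
gripper_force: 6.3
```

Emit:
apply_moves(series=[[[0,0,1],[0,0,0]],[[0,0,1],[0,0,0]],[[0,0,0],[0,0,0]]])

```text
t: 10.13
tool_pos: [0.53, -0.0191, 0.3681]
orientation: [0.81, 3.032, 0.004]
force: [-8.6, 7.3, 19.0]
opening: 0.0003
gripper_force: 10.6
```

Stop reached at 19 N. I lift off, wait for the plungers and look.

Emit:
apply_moves(series=[[[0,0,-8],[0,0,0]],[[0,0,-15],[0,0,0]],[[0,0,-19],[0,0,0]],[[-14,1.4,0],[0,0,0]],[[-14,1.4,0],[0,0,0]],[[0,0,0],[0,0,0]],[[0,0,0],[0,0,0]],[[0,0,0],[0,0,0]],[[0,0,0],[0,0,0]],[[0,0,0],[0,0,0]],[[0,0,0],[0,0,0]],[[0,0,0],[0,0,0]]])

```text
t: 11.13
tool_pos: [0.555, -0.0315, 0.4068]
orientation: [0.812, 3.035, -0.0]
force: [-0.2, 0.4, 0.5]
opening: 0.0004
gripper_force: 0.0
```

Emit:
apply_moves(series=[[[0,0,0],[0,0,0]],[[0,0,0],[0,0,0]],[[0,0,0],[0,0,0]],[[0,0,0],[0,0,0]],[[0,0,0],[0,0,0]],[[0,0,0],[0,0,0]],[[0,0,0],[0,0,0]],[[0,0,0],[0,0,0]],[[0,0,0],[0,0,0]],[[0,0,0],[0,0,0]],[[0,0,0],[0,0,0]],[[0,0,0],[0,0,0]]])

```text
t: 12.13
tool_pos: [0.5552, -0.0316, 0.4067]
orientation: [-0.812, -3.035, 0.0]
force: [0.9, 0.5, -0.3]
opening: 0.0006
gripper_force: 0.0
```

```bash
python3 -c "
from h import *
look('w4',.5558,-.0325)"
```

```text
t 12.13 pos [ 0.5552 -0.0316  0.4067] yaw 150.05 F [ 0.9  0.5 -0.3] open 0.0006 grip 0.0
shift [-0.9 -0.5  6.7]
bar 966 [ 0.5275 -0.0177  0.0893] ((0.5288055539131165, -0.01865570619702339), (0.027238691225647926, 0.03650220111012459), 60.720497131347656)
col 595 [ 0.5512 -0.0389  0.1651] ((0.5469465851783752, -0.028945913538336754), (0.02733941562473774, 0.051082562655210495), 59.85547637939453)
rocker 1043 [ 0.5458 -0.023   0.1789] ((0.546043872833252, -0.023436300456523895), (0.013734129257500172, 0.043127112090587616), 60.78401184082031)
rocker s -0.035 z 0.1795 n 99
rocker s -0.025 z 0.1813 n 200
rocker s -0.015 z 0.1769 n 206
rocker s -0.005 z 0.1783 n 202
rocker s 0.005 z 0.1798 n 160
```

The lock is off: the rocker's slope has reversed, and its lateral offset went from -2.1 to +4.3 mm, so the plungers are out by about 8.5 mm. Next I press the plain end.

Emit:
apply_moves(series=[[[-15,1.2,0],[0,0,0]],[[-15.5,1.3,0],[0,0,0]],[[0,0,10],[0,0,0]],[[0,0,12],[0,0,0]],[[0,0,8],[0,0,0]],[[0,0,3],[0,0,0]],[[0,0,2],[0,0,0]],[[0,0,0],[0,0,0]],[[0,0,0],[0,0,0]]])

```text
t: 12.93
tool_pos: [0.5827, -0.0445, 0.3719]
orientation: [0.812, 3.035, 0.0]
force: [0.2, -0.5, -0.2]
opening: 0.0002
gripper_force: 0.0
```

Emit:
apply_moves(series=[[[0,0,2],[0,0,0]],[[0,0,2],[0,0,0]],[[0,0,1],[0,0,0]],[[0,0,0],[0,0,0]]])

```text
t: 13.27
tool_pos: [0.5831, -0.0448, 0.3671]
orientation: [0.812, 3.034, -0.0]
force: [0.5, 0.1, 1.2]
opening: 0.0007
gripper_force: 0.4
```

Emit:
apply_moves(series=[[[0,0,1],[0,0,0]],[[0,0,1],[0,0,0]],[[0,0,1],[0,0,0]],[[0,0,0],[0,0,0]]])

```text
t: 13.6
tool_pos: [0.5833, -0.0449, 0.3644]
orientation: [0.812, 3.033, -0.0]
force: [2.2, -1.3, 4.9]
opening: 0.0006
gripper_force: 2.3
```

Emit:
apply_moves(series=[[[0,0,1],[0,0,0]],[[0,0,1],[0,0,0]],[[0,0,1],[0,0,0]],[[0,0,0],[0,0,0]]])

```text
t: 13.93
tool_pos: [0.5838, -0.0452, 0.3628]
orientation: [0.811, 3.03, -0.0]
force: [3.7, -2.1, 9.0]
opening: 0.0006
gripper_force: 4.8
```

Emit:
apply_moves(series=[[[0,0,1],[0,0,0]],[[0,0,1],[0,0,0]],[[0,0,0],[0,0,0]]])

```text
t: 14.18
tool_pos: [0.584, -0.0453, 0.3618]
orientation: [0.811, 3.029, -0.0]
force: [2.5, -3.1, 12.8]
opening: 0.0006
gripper_force: 6.9
```

Emit:
apply_moves(series=[[[0,0,1],[0,0,0]],[[0,0,1],[0,0,0]],[[0,0,0],[0,0,0]]])

```text
t: 14.43
tool_pos: [0.5843, -0.0455, 0.3608]
orientation: [0.81, 3.027, -0.0]
force: [2.7, -3.7, 17.1]
opening: 0.0003
gripper_force: 8.8
```

Emit:
apply_moves(series=[[[0,0,1],[0,0,0]],[[0,0,0],[0,0,0]],[[0,0,0],[0,0,0]]])

```text
t: 14.68
tool_pos: [0.5845, -0.0456, 0.3603]
orientation: [0.81, 3.026, -0.0]
force: [1.5, -4.2, 19.3]
opening: 0.0008
gripper_force: 9.8
```

Emit:
apply_moves(series=[[[0,0,-8],[0,0,0]],[[0,0,-20],[0,0,0]],[[0,0,-22],[0,0,0]],[[15,-1.3,0],[0,0,0]],[[15,-1.2,0],[0,0,0]],[[0,0,0],[0,0,0]],[[0,0,0],[0,0,0]],[[0,0,0],[0,0,0]],[[0,0,0],[0,0,0]],[[0,0,0],[0,0,0]]], claw=1)

```text
t: 15.52
tool_pos: [0.556, -0.0321, 0.4052]
orientation: [-0.812, -3.034, 0.0]
force: [0.0, 0.0, -0.2]
opening: 0.0626
gripper_force: 0.0
```

```bash
python3 -c "
from h import *
look('w5',.5558,-.0325)"
```

```text
t 15.52 pos [ 0.556  -0.0321  0.4052] yaw 150.04 F [ 0.   0.  -0.2] open 0.0626 grip 0.0
shift [-0.1 -0.4  5.2]
bar 1028 [ 0.5291 -0.0177  0.0893] ((0.529538094997406, -0.018417254090309143), (0.027897892519831657, 0.03676009923219681), 60.51906967163086)
col 616 [ 0.5523 -0.039   0.1652] ((0.5563904643058777, -0.033912114799022675), (0.02802218310534954, 0.029502149671316147), 59.12868118286133)
rocker 1513 [ 0.5519 -0.026   0.1807] ((0.5580004453659058, -0.02958783134818077), (0.01395094208419323, 0.0714416652917862), 60.08326721191406)
rocker s -0.035 z 0.1847 n 167
rocker s -0.025 z 0.1903 n 230
rocker s -0.015 z 0.1823 n 140
rocker s -0.005 z 0.1806 n 181
rocker s 0.005 z 0.1787 n 168
rocker s 0.015 z 0.1769 n 151
rocker s 0.025 z 0.1753 n 135
rocker s 0.035 z 0.1744 n 24
```

Locked again (slope as at the start), with the reading offset at about 4.6 mm, which puts the plungers at about 8.7 mm. I descend on the column at (0.5564,-0.0339) and grip.

Emit:
apply_moves(series=[[[-1.2,-1.4,0],[0,0,0]],[[0,0,0],[0,0,0]],[[0,0,0],[0,0,0]],[[0,0,0],[0,0,0]],[[0,0,20],[0,0,0]],[[0,0,25],[0,0,0]],[[0,0,25],[0,0,0]],[[0,0,17],[0,0,0]],[[0,0,10],[0,0,0]],[[0,0,0],[0,0,0]],[[0,0,0],[0,0,0]]], claw=1)

```text
t: 16.48
tool_pos: [0.556, -0.0337, 0.3089]
orientation: [-0.812, -3.034, 0.0]
force: [0.7, 0.1, -0.3]
opening: 0.093
gripper_force: 0.0
```

Emit:
apply_moves(series=[[[0,0,0],[0,0,0]],[[0,0,0],[0,0,0]],[[0,0,0],[0,0,0]],[[0,0,0],[0,0,0]],[[0,0,0],[0,0,0]],[[0,0,0],[0,0,0]],[[0,0,0],[0,0,0]],[[0,0,0],[0,0,0]],[[0,0,0],[0,0,0]],[[0,0,0],[0,0,0]],[[0,0,0],[0,0,0]],[[0,0,0],[0,0,0]]], claw=0, newtons=30)

```text
t: 17.48
tool_pos: [0.556, -0.0334, 0.3086]
orientation: [-0.812, -3.035, -0.001]
force: [1.5, 1.9, -0.7]
opening: 0.0282
gripper_force: 30.0
```

Emit:
apply_moves(series=[[[0,0,0],[0,0,0]],[[0,0,0],[0,0,0]],[[0,0,0],[0,0,0]]])

```text
t: 17.73
tool_pos: [0.556, -0.0335, 0.3087]
orientation: [-0.812, -3.035, -0.001]
force: [1.9, 2.9, -1.4]
opening: 0.0278
gripper_force: 30.0
```

Emit:
apply_moves(series=[[[0,0.6,0],[0,0,0]],[[0,0,0],[0,0,0]],[[0,0,0],[0,0,0]]])

```text
t: 17.98
tool_pos: [0.5563, -0.0331, 0.3087]
orientation: [-0.812, -3.035, 0.0]
force: [0.6, 1.0, -1.6]
opening: 0.0278
gripper_force: 30.0
```

Emit:
apply_moves(series=[[[0,0,-3],[0,0,0]],[[0,0,-5],[0,0,0]],[[0,0,-8],[0,0,0]],[[0,0,-10],[0,0,0]],[[0,0,-15],[0,0,0]],[[0,0,-20],[0,0,0]],[[0,0,-20],[0,0,0]],[[0,0,-15],[0,0,0]],[[0,0,0],[0,0,0]],[[0,0,0],[0,0,0]],[[0,0,0],[0,0,0]]])

```text
t: 18.9
tool_pos: [0.556, -0.0333, 0.4041]
orientation: [-0.812, -3.034, 0.001]
force: [-0.4, 1.1, -3.2]
opening: 0.0275
gripper_force: 30.0
```

Run:
```python
from h import *
# rest centre from the first wrist view: dark red-brown wood with z in lip range is thin; use base-rest points by depth
im=cv2.imread("pics/top0.png")
i,d=robot.read_camera("top");P=cloud("top",d);cv2.imwrite("pics/t5.png",i)
near=(d>0)&(np.hypot(P[...,0]-.527,P[...,1]-.237)<.09)
for lo,hi in[(.062,.074),(.062,.09),(.074,.09)]:
    q=P[near&(P[...,2]>lo)&(P[...,2]<hi)]
    if len(q)>5: print(lo,hi,len(q),cv2.minAreaRect(q[:,:2].astype(np.float32)))
go(.5275,.238,.40,-30)
c=robot.calibration("wrist");w,dw=robot.read_camera("wrist");Pw=cloud("wrist",dw,c)
q=Pw[(dw>0)&(Pw[...,2]>.155)&(Pw[...,2]<.2)&(np.hypot(Pw[...,0]-.556,Pw[...,1]+.033)<.07)]
print("bar",cv2.minAreaRect(q[:,:2].astype(np.float32)),np.median(q[:,2]))
```

```text
0.062 0.074 269 ((0.52888423204422, 0.23975050449371338), (0.06441681832075119, 0.10355612635612488), 60.70415115356445)
0.062 0.09 380 ((0.5289467573165894, 0.23971542716026306), (0.06441681832075119, 0.10369955003261566), 60.70415115356445)
0.074 0.09 111 ((0.5290796756744385, 0.23962609469890594), (0.06038860231637955, 0.10282092541456223), 60.01571273803711)
t 18.95 pos [ 0.5559 -0.0333  0.4035] yaw 150.04 F [ 0.4 -0.7 -3. ] open 0.0277 grip 30.0
shift [160.1 220.8   3.5]
turn -30 [ 2.8000e-03 -1.6000e-03 -3.1409e+00]
turn 150 [-0.001  -0.0018  0.0007]
bar ((0.5287630558013916, -0.018462877720594406), (0.02802916057407856, 0.03745892643928528), 60.28128433227539) 0.1842520940662978
```

Emit:
apply_moves(series=[[[20,27.6,0],[0,0,0]],[[20,27.6,0],[0,0,0]],[[20,27.6,0],[0,0,0]],[[20,27.6,0],[0,0,0]],[[20,27.6,0],[0,0,0]],[[20,27.6,0],[0,0,0]],[[20,27.6,0],[0,0,0]],[[20,27.6,0],[0,0,0]],[[0,0,0],[0,0,0]],[[0,0,0],[0,0,0]],[[0,0,0],[0,0,0]]])

```text
t: 19.92
tool_pos: [0.5277, 0.2379, 0.4035]
orientation: [-0.81, -3.034, 0.003]
force: [0.1, -1.4, -2.1]
opening: 0.028
gripper_force: 30.0
```

Run:
```python
from h import *
go(.5275,.238,.2987,-30)
c=robot.calibration("wrist");w,dw=robot.read_camera("wrist");Pw=cloud("wrist",dw,c);cv2.imwrite("pics/w6.png",w)
near=(dw>0)&(np.hypot(Pw[...,0]-.527,Pw[...,1]-.237)<.08)
for lo,hi in[(.074,.09),(.0,.09)]:
    q=Pw[near&(Pw[...,2]>lo)&(Pw[...,2]<hi)&((hi-lo<.03)|(Pw[...,2]>.062))]
    print(len(q),cv2.minAreaRect(q[:,:2].astype(np.float32)))
```

```text
t 19.92 pos [0.5277 0.2379 0.4035] yaw 150.09 F [ 0.1 -1.4 -2.1] open 0.028 grip 30.0
shift [1.000e-01 2.000e-01 1.048e+02]
turn -30 [ 1.5000e-03 -3.1000e-03 -3.1399e+00]
turn 150 [-0.002  -0.001   0.0016]
295 ((0.5290538668632507, 0.23871901631355286), (0.051821544766426086, 0.10412754118442535), 61.07801055908203)
1383 ((0.5286704301834106, 0.23845303058624268), (0.06378532946109772, 0.10410760343074799), 60.58366394042969)
```

View pics/w6.png

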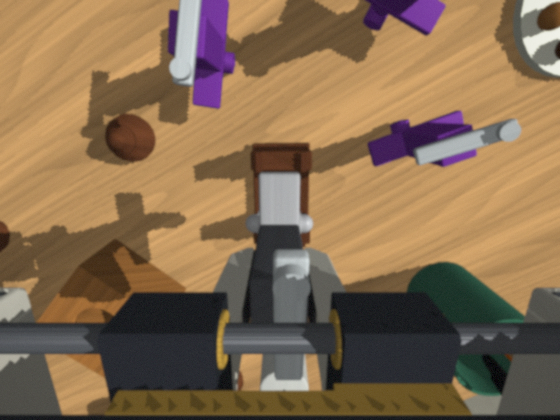

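The held gauge is centred over the rest (bar at 280, rest at 282), with both plungers visible at (252,223) and (307,223). Lowering.

Emit:
apply_moves(series=[[[-0.4,0.8,10],[0,0,0]],[[0,0,20],[0,0,0]],[[0,0,20],[0,0,0]],[[0,0,18],[0,0,0]],[[0,0,14],[0,0,0]],[[0,0,10],[0,0,0]],[[0,0,6],[0,0,0]],[[0,0,3],[0,0,0]],[[0,0,0],[0,0,0]],[[0,0,0],[0,0,0]]])

```text
t: 20.8
tool_pos: [0.529, 0.2384, 0.3045]
orientation: [0.812, 3.034, 0.001]
force: [-0.3, -0.3, -2.8]
opening: 0.0282
gripper_force: 30.0
```

Emit:
apply_moves(series=[[[0,0,1.5],[0,0,0]],[[0,0,1],[0,0,0]],[[0,0,0.7],[0,0,0]],[[0,0,0],[0,0,0]],[[0,0,0],[0,0,0]]])

```text
t: 21.22
tool_pos: [0.5286, 0.2386, 0.3006]
orientation: [0.812, 3.035, 0.0]
force: [0.3, 0.0, -3.3]
opening: 0.0276
gripper_force: 30.0
```

Emit:
apply_moves(series=[[[0,0,1],[0,0,0]],[[0,0,1],[0,0,0]],[[0,0,0],[0,0,0]],[[0,0,0],[0,0,0]]])

```text
t: 21.55
tool_pos: [0.5288, 0.2386, 0.2987]
orientation: [0.812, 3.035, 0.0]
force: [0.0, -0.5, 0.0]
opening: 0.0277
gripper_force: 30.0
```

Emit:
apply_moves(series=[[[0,0,0],[0,0,0]],[[0,0,0],[0,0,0]],[[0,0,0],[0,0,0]],[[0,0,0],[0,0,0]],[[0,0,0],[0,0,0]],[[0,0,0],[0,0,0]],[[0,0,0],[0,0,0]],[[0,0,0],[0,0,0]]], claw=0.9)

```text
t: 22.22
tool_pos: [0.5287, 0.2385, 0.2985]
orientation: [0.812, 3.035, -0.0]
force: [0.3, 0.2, 1.0]
opening: 0.0766
gripper_force: 0.0
```

Emit:
apply_moves(series=[[[0,0,-10],[0,0,0]],[[0,0,-20],[0,0,0]],[[0,0,-25],[0,0,0]],[[0,0,-30],[0,0,0]],[[0,0,-30],[0,0,0]],[[0,0,0],[0,0,0]],[[0,0,0],[0,0,0]],[[0,0,0],[0,0,0]]])

```text
t: 22.88
tool_pos: [0.5286, 0.2385, 0.4138]
orientation: [0.812, 3.035, 0.0]
force: [-0.2, -0.4, -0.5]
opening: 0.0843
gripper_force: 0.0
```

Run:
```python
from h import *
go(.5275,.238,.2987,-30)
c=robot.calibration("wrist");w,dw=robot.read_camera("wrist");Pw=cloud("wrist",dw,c);cv2.imwrite("pics/w7.png",w)
near=(dw>0)&(np.hypot(Pw[...,0]-.528,Pw[...,1]-.238)<.08)
for lo,hi in[(.074,.09),(.145,.16),(.163,.19)]:
    q=Pw[near&(Pw[...,2]>lo)&(Pw[...,2]<hi)]
    print(len(q),np.median(q,0).round(4),cv2.minAreaRect(q[:,:2].astype(np.float32)))
s=(q[:,:2]-[.528,.238])@[.866,-.5]
for a in np.arange(-.03,.031,.01): print(round(a,3),np.median(q[abs(s-a)<.004,2]).round(4))
```

```text
t 22.88 pos [0.5286 0.2385 0.4138] yaw 150.05 F [-0.2 -0.4 -0.5] open 0.0843 grip 0.0
shift [  0.7  -1.  115.1]
turn -30 [-4.0000e-04  5.0000e-04 -3.1408e+00]
turn 150 [0.0003 0.0003 0.0008]
1300 [0.5025 0.2508 0.0788] ((0.5288480520248413, 0.23807300627231598), (0.05139204487204552, 0.10458739101886749), 60.62432861328125)
545 [0.5248 0.2325 0.1551] ((0.5289347767829895, 0.23769770562648773), (0.028088420629501343, 0.02979191578924656), 59.689937591552734)
1410 [0.5264 0.2445 0.1703] ((0.5310786366462708, 0.24195390939712524), (0.013706101104617119, 0.07226583361625671), 59.810237884521484)
-0.03 0.178
-0.02 0.1794
-0.01 0.1713
0.0 0.1695
0.01 0.1677
0.02 0.1659
0.03 0.1643
```

View pics/w7.png

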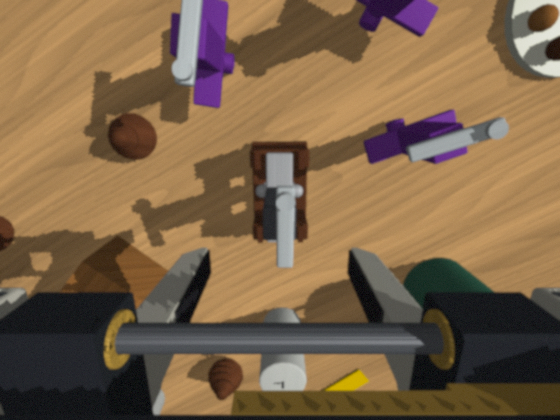

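The picture shows the gauge upright in the rest at about (280,195), locked, with both plungers out (about 258 and 301 at row 190). The rocker offset is still about 4.7 mm and the hand is clear, so I hand in.

```bash
python3 -c "
from h import *
print(robot.close_job())"
```

```text
the job is handed in; nothing more can be done
None
```

The bore was measured and the job handed in at about 23 s. The locked gauge hangs upright in its rest, each plunger out by about 8.7 mm (estimated from the camera images); the judge returned no verdict.

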